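Clear the paper scraps and present the tube stand hole-up

ROBOT

A 7-joint arm with a two-finger parallel gripper is mounted at the origin on the work surface. World frame = base frame: x ahead of the robot, y to its left, z up, the work surface at z = 0. Lengths are in mm, angles in rad, forces in N, time in s.
With the tool pointing down it reaches from about 425 to 825 mm from the base axis. Payload 3.6 kg.
Tool frame: the origin (TCP) lies on the centre line of the jaws, within the pads' length; the fingertips stand 25 mm ahead of it and the grasp point (between the pads) lies 6 mm ahead of it; z points along the fingers, x is the direction in which the jaws open and shut, and the axes are right-handed (so a half turn about z gives the same grasp; the last joint's range is limited). The gripper opens to 93 mm and grips with 3 to 60 N. Pads are 15 mm wide; open, the fingers measure 128 mm over their backs; the gripper's body (75 mm by 188 mm) begins 65 mm behind the grasp point.
Start: joints at [1.256, 0.615, -0.013, 1.423, 0.008, 1.103, -0.04], TCP at [185.133, -623.048, 243.64] pointing down, gripper open.
Joint ranges: [-3.12, 3.12], [-0.3, 2.06], [-1.34, 1.32], [0.26, 2.42], [-1.36, 4.5], [0.01, 1.98], [-2.84, 2.84]. Speed limits (rad/s): [2.79, 2.79, 3.14, 3.14, 3.14, 3.14, 3.14].

INTERFACE

Orientations are given as a unit quaternion [w, x, y, z].
In Python, from bench import env, grab_frame, camera_model, outline_of gives the robot as it stands. The module is installed in compiled form; this text tells all that it offers.
- The arm moves only by the tool drive_tool, never from a script. Its argument "increments" is one flat list of numbers, 7 for each row, row after row: the shift along the tool's x, y, z in m, then the turn, a rotation vector about the tool's x, y, z in degrees, then the opening, from 0 (shut) to 1 (fully open). A call has 1 to 12 rows; each row is the pose to reach, as a shift and turn from the pose commanded when the call began, along the tool's axes at that moment; what a row does not reach only later rows make up. A row lasts 1/8 s, in which the tool goes at most 62.5 mm and 10.7 degrees, less where a joint would pass 70% of its speed; a pose out of reach is approached as far as the arm can. A call with a gripper value outside its range is refused whole. The fingers move at their own pace and stop on an object; "newtons" is the grip in N (left out, the last holds). Time passes only in rows, so rows that repeat a pose let the fingers close. It gives the time, the measured TCP pose, the force and the opening at its end, in the units of the state.
- env.sense(): the state, without advancing time (a new reading comes with each control period).
- grab_frame(name): name is "scene" or "top" or "wrist"; returns the picture (420x560x3 uint8, red, green, blue); there is no depth.
- camera_model(name): a dict with "fx", "fy", "cx", "cy" (pixels), "extrinsics" (4x4, takes a point from world to camera coordinates). Camera axes: x right, y down, z forward; pixel columns grow to the right and rows downward; lengths in mm; the calibration is good to about 2 mm. A picture is of the moment at which its call begins: read the wrist's pose just before it. camera_model takes no time and is no camera call; for the wrist camera it gives the pose at the moment of the call.
- env.finish_job(): hands the job in, once; it reports no verdict.
Trained networks look in the newest picture that a camera, given by its name, has taken for a name from the list of things; names that differ only in an ending like _2 or _b are one class to them, and where a whole thing is asked for, a point or a joint stands for the part that bears it (a point fixed in the world has none). Each returns a list of dicts, best first, with "confidence" (0 to 1); they miss things now and then, are a little off and sometimes report something else, mostly with a low value. They report only what shows in the picture. A call takes as long as a camera call. They do not tell look-alikes from the thing itself.
- outline_of(camera, label): "pixels" (420x560 bool, what is visible of it) and "at" ([column, row] in pixels, amid what is visible of it).
The state is a dict: "t": time; "joint_positions": joint angles; "qd": joint speeds; "tau": joint torques, N m; "tool_pos": TCP position; "tool_rot": TCP orientation; "wrist_force": force on the tool from outside, world axes, zero at the start; "moment": the same for the moment, N m; "finger_gap": finger opening in mm.
Only numpy, scipy, OpenCV 4.12 (cv2) and the standard library are available. Lean on these libraries where they do the work, as an engineer would, in place of code of your own. Each camera call takes 0.05 s, during which the arm holds its last target. There are 200 camera calls.

TASK

Pick the two crumpled paper balls away from the ends of the square wooden tube stand and drop them into the open grey scrap bin. Then find which end of the stand, lying on its side, has the blind hole, pick the stand up and hold it still, upright with the hole facing straight up, its underside at least 12 cm clear of the table, ready for a cardboard tube to be put in; finish while still holding it there. Leave the other things on the table where they are.

Things in the scene. Friction and masses are not known exactly. Their poses are not given: they have to be found in the camera images.
- stand_center (a point): Centre of the loose tube stand: a plain wooden block, 64 mm long, 50 mm wide and 50 mm high, about 85 g, lying on a long side on the table, so this point starts 25 mm above it. Its own x axis runs along the 64 mm length and points out of the hole; y is the level width and z is up at the start. It may lie at any yaw. One end (+x) has a round blind hole, 36 mm across and 40 mm deep; the other end is closed. From above both ends look alike.
- stand: The same tube stand, with the same axes; the origin lies on its underside as it starts, 25 mm below the centre.
- stand_mouth (a point): Centre of the mouth of the blind hole, in the stand's hole end, 32 mm from the stand's centre along its x.
- scrap0_center (a point): Centre of a loose crumpled white paper ball, stiff, about 40 mm in every direction, 12 g, on the table close to one end of the stand, either one (about 78 mm from the stand's centre); it starts 20 mm above the table.
- scrap1_center (a point): Centre of the second paper ball, alike, close to the stand's other end (about 78 mm from its centre).
- bin: Fixed open grey scrap bin, 170 x 170 mm outside, 60 mm high, walls and floor 5 mm; the origin is the centre of its underside, x and y along its sides. It stands to the left or to the right of the stand; a low white tray of caps (150 x 200 mm, 30 mm high) stands on the opposite side.
- scissors: Bystander: scissors lying flat beyond the stand, about 155 mm long, 90 mm wide, 10 mm high. x points along the blades; the origin is at the pivot on the underside.
- tape: Bystander: roll of brown tape lying flat beyond the stand, 90 mm across, 22 mm high. Origin at the centre of its underside.
- tube0: Bystander: cardboard tube standing at the back, 34 mm across, 90 mm high. Origin at the centre of its underside.
- tube1: Bystander: a second, like cardboard tube standing at the back.
- carton: Bystander: small white carton standing at the back, 45 x 65 x 75 mm. Origin at the centre of its underside.
- glue: Bystander: glue jar standing at the back, 52 mm across, 90 mm high. Origin at the centre of its underside.
Things that resemble listed ones, but are neither listed nor needed, are in the scene too. What is shaped like the part that bears scrap0_center but orange is not meant. There is more than one size of the stand; the job needs the larger.

How it is judged (in metres and radians):
On the way, in this order (a step that is already met when the one before it is completed fails the run):
1. both paper balls lie in the bin, let go (x of scrap0_center in the frame of bin between -0.073 and 0.073 m and y of scrap0_center in the frame of bin between -0.073 and 0.073 m and z of each of scrap0_center, scrap1_center in the frame of bin below 0.075 m and x of scrap1_center in the frame of bin between -0.073 and 0.073 m and y of scrap1_center in the frame of bin between -0.073 and 0.073 m and contact force between each of scrap0, scrap1 and the fingers below 0.05 N), for 0.2 s.
2. the stand is held in the air with its hole up (angle between stand's own x axis and vertical below 0.2 rad and height (world z) of stand_center above 0.13 m and contact force between stand and the fingers above 1 N), for 0.2 s.
At the end, for the whole second after the job is handed in: Both paper balls are in the bin (centres within 73 mm of its middle along each side and below 75 mm), and the gripper holds the stand still with its hole axis within 0.2 rad of straight up and its centre at least 130 mm above the table (all of step 2 and x of scrap0_center in the frame of bin between -0.073 and 0.073 m and y of scrap0_center in the frame of bin between -0.073 and 0.073 m and z of each of scrap0_center, scrap1_center in the frame of bin below 0.075 m and x of scrap1_center in the frame of bin between -0.073 and 0.073 m and y of scrap1_center in the frame of bin between -0.073 and 0.073 m and linear speed of stand below 0.03 m/s and angular speed of stand below 0.3 rad/s); the arm keeps its last pose, push and grip.
It fails at once if one of the bystanders (scissors, tape, tubes, carton, glue jar) was shifted by more than 25 mm (distance of any of scissors, tape, tube0, tube1, carton, glue from where it was at the start of the episode above 0.025 m).
It also fails if it takes over 58 s, if anything falls off the work surface, if the arm or the gripper's body presses on something with over 40 N, if the wrist force passes 120 N, or if a joint passes its speed limit or range.

## Working session

There is one attempt and no reset: what is moved stays moved. The work goes in short steps, Python scripts to look and compute and a tool call to move; the robot and the scene stay as the last step left them, time stands still between calls to the robot, and variables do not carry over. Pictures are saved under pics/ and viewed, about 8 in all and at most 12, crops included, and the job is handed in when it is done.

Besides the shell and the picture viewer there is one more tool, called after ">>>" as name(argument=value, ...), one argument or row to a line, values as JSON. drive_tool: Moves the arm, as the interface text tells. Its arguments: {"type":"object","properties":{"increments":{"type":"array"},"newtons":{"type":"number"}},"required":["increments"]}

```bash
mkdir -p pics
cat > h.py <<'E'
import numpy as np, cv2
from bench import env, grab_frame, camera_model, outline_of
def ray(cam,uv,z,m=None):
    m=m or camera_model(cam);E=np.array(m["extrinsics"]);R=E[:3,:3];t=E[:3,3]
    d=R.T@np.array([(uv[0]-m["cx"])/m["fx"],(uv[1]-m["cy"])/m["fy"],1]);c=-R.T@t
    return (c+d*(z-c[2])/d[2])
def save(im,n): cv2.imwrite(f"pics/{n}.png",im[:,:,::-1])
E
python3 - <<'E'
from h import *
s=env.sense();print(s["tool_pos"],s["tool_rot"],s["t"],s["finger_gap"])
a=grab_frame("top");b=grab_frame("scene");save(a,"top");save(b,"scene")
for l,z in [("stand",50),("scrap0_center",25),("bin",60),("scissors",5),("tape",22),("tube0",90),("carton",75),("glue",90)]:
    for o in outline_of("top",l):
        print(l,round(o["confidence"],2),np.round(o["at"]),np.round(ray("top",o["at"],z)),o["pixels"].sum())
E
```

```text
[ 184.9254777  -622.37379281  242.50938255] [-7.56552647e-04  8.01511703e-01 -5.97977732e-01 -1.02449059e-03] 0.0 93.03448056878156
stand 0.89 [270. 251.] [515.  11.  50.] 786
stand 0.7 [228. 284.] [445.  95.  50.] 393
scrap0_center 0.73 [235. 236.] [548.  88.  25.] 313
scrap0_center 0.58 [171. 169.] [694. 236.  25.] 812
scrap0_center 0.5 [269. 202.] [624.  17.  25.] 289
bin 0.65 [294. 142.] [751. -34.  60.] 861
bin 0.55 [439. 267.] [ 489. -338.   60.] 7374
scissors 0.73 [172. 167.] [704. 237.   5.] 793
scissors 0.17 [298. 141.] [775. -46.   5.] 893
tape 0.91 [381. 170.] [ 705. -234.   22.] 601
tape 0.52 [302. 258.] [505. -58.  22.] 313
tube0 0.98 [238. 140.] [741.  85.  90.] 416
tube0 0.63 [259. 141.] [740.  40.  90.] 387
carton 0.73 [298. 140.] [751. -42.  75.] 862
carton 0.5 [266. 252.] [511.  19.  75.] 779
carton 0.48 [173. 165.] [688. 220.  75.] 822
glue 0.96 [335. 143.] [ 741. -120.   90.] 719
```

View pics/top.png

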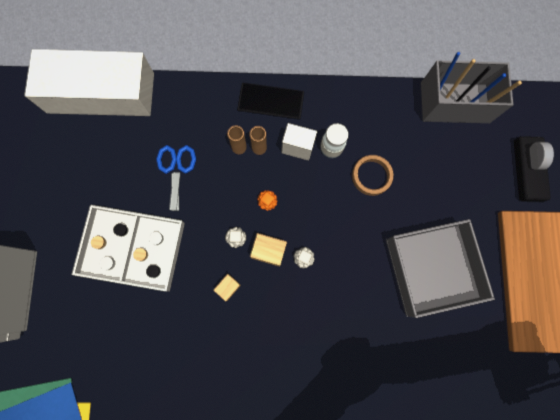

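View pics/scene.png

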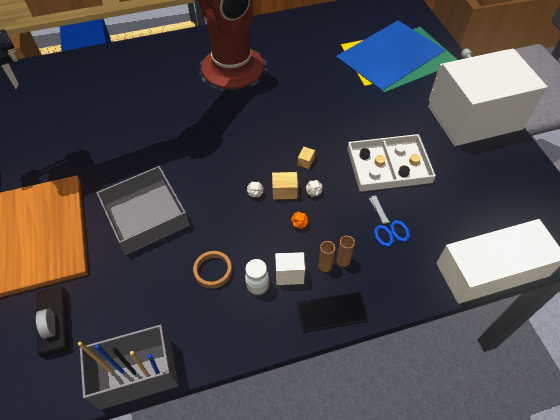

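The top view shows the stand at (269,250) with white balls at (236,237) and (304,258). It also shows the bin at (439,267), the orange decoy at (268,200) and the small stand at (227,288).

```bash
cat > m.py <<'E'
from h import *
from scipy.spatial.transform import Rotation as R
im=cv2.imread("pics/top.png")
hsv=cv2.cvtColor(im,cv2.COLOR_BGR2HSV)
def blob(mask,u,v):
    n,l,st,c=cv2.connectedComponentsWithStats(mask.astype(np.uint8));k=l[v,u];return (l==k),c[k],st[k]
for u,v in [(236,237),(304,258)]:
    w=(hsv[...,1]<90)&(hsv[...,2]>60)
    b,c,st=blob(w,u,v);x,y,ww,hh=st[:4]
    print("ball",c,st,ray("top",c,20),ray("top",(x+ww/2-.5,y+hh/2-.5),20))
b,c,st=blob((hsv[...,2]>60)&(hsv[...,1]>40),269,250)
pts=np.argwhere(b)[:,::-1]
W=np.array([ray("top",p,50)[:2] for p in pts]);r=cv2.minAreaRect(W.astype(np.float32));print("stand",st,r,cv2.boxPoints(r))
for p in [(388,238),(472,220),(493,297),(411,316)]: print("bin",ray("top",p,60))
m=camera_model("top");E=np.array(m["extrinsics"]);print("cam",-E[:3,:3].T@E[:3,3],m["fx"])
m=camera_model("scene");E=np.array(m["extrinsics"]);print("cam",-E[:3,:3].T@E[:3,3])
s=env.sense();Rt=R.from_quat(np.roll(s["tool_rot"],-1));print(Rt.as_matrix().round(3))
m=camera_model("wrist");E=np.array(m["extrinsics"]);T=np.eye(4);T[:3,:3]=Rt.as_matrix();T[:3,3]=s["tool_pos"];print((E@T).round(2),m["fx"])
E
python3 m.py
```

```text
ball [235.43258427 237.12921348] [225 227  22  22 356] [545.94510711  87.12911601  20.        ] [545.14310909  86.95120957  20.        ]
ball [303.96388889 257.56944444] [294 247  21  22 360] [504.96421587 -61.70176269  20.        ] [505.11446477 -61.77828228  20.        ]
stand [250 233  37  34 873] ((518.5152587890625, 15.606834411621094), (67.71220397949219, 56.00507354736328), 75.21954345703125) [[482.80206   -9.985092]
 [536.954    -24.27288 ]
 [554.22845   41.19876 ]
 [500.07654   55.48655 ]]
bin [ 546.15462846 -233.90178753   60.        ]
bin [ 588.22110881 -413.69634263   60.        ]
bin [ 429.73909986 -445.84352497   60.        ]
bin [ 389.23241621 -275.67537972   60.        ]
cam [436.82799012   5.32645556 930.57762722] 421.7877030277128
cam [1248.18446158 -204.01988497 1039.01528405]
[[ 0.285 -0.959 -0.   ]
 [-0.959 -0.285  0.   ]
 [-0.    -0.    -1.   ]]
[[  1.    -0.     0.    -0.58]
 [  0.     0.96  -0.28  34.19]
 [  0.     0.28   0.96 156.85]
 [  0.     0.     0.     1.  ]] 338.0126187573025
```

```bash
cat > go.py <<'E'
import sys
from h import *
from scipy.spatial.transform import Rotation as R
s=env.sense();Rt=R.from_quat(np.roll(s["tool_rot"],-1))
print("t",s["t"],np.round(s["tool_pos"],1),"gap",round(s["finger_gap"],1),"F",np.round(s["wrist_force"],1))
a=list(map(float,sys.argv[1:]))
for i in range(0,len(a),4):
    x,y,z,ang=a[i:i+4];c,k=np.cos(np.radians(ang)),np.sin(np.radians(ang))
    G=R.from_matrix(np.array([[c,k,0],[k,-c,0],[0,0,-1]]))
    print(a[i:i+4],np.round(Rt.inv().apply(np.array([x,y,z])-s["tool_pos"])/1000,4),np.round((Rt.inv()*G).as_rotvec(degrees=True),1))
E
python3 go.py 505 -62 150 -15.4 505 -62 29 -15.4
```

```text
t 0.5 [ 185.1 -623.   243.6] gap 93.3 F [-0.   0.3 -0.8]
[505.0, -62.0, 150.0, -15.4] [-0.4466 -0.4664  0.0937] [ -0.    0.  -58.1]
[505.0, -62.0, 29.0, -15.4] [-0.4466 -0.4664  0.2147] [ -0.    0.  -58.1]
```

>>> drive_tool(
  increments=[-0.447, -0.466, 0.094, 0, 0, -58, 0.8, -0.447, -0.466, 0.094, 0, 0, -58, 0.8, -0.447, -0.466, 0.094, 0, 0, -58, 0.8, -0.447, -0.466, 0.094, 0, 0, -58, 0.8, -0.447, -0.466, 0.094, 0, 0, -58, 0.8, -0.447, -0.466, 0.094, 0, 0, -58, 0.8, -0.447, -0.466, 0.094, 0, 0, -58, 0.8, -0.447, -0.466, 0.094, 0, 0, -58, 0.8, -0.447, -0.466, 0.094, 0, 0, -58, 0.8, -0.447, -0.466, 0.094, 0, 0, -58, 0.8, -0.447, -0.466, 0.094, 0, 0, -58, 0.8, -0.447, -0.466, 0.094, 0, 0, -58, 0.8],
  newtons=8,
)

```text
t: 2.0
tool_pos: [505.5, -59.1, 149.6]
tool_rot: [-0.001, 0.991, -0.132, 0.0]
wrist_force: [-0.2, -0.7, 0.0]
finger_gap: 74.0
```

```bash
python3 go.py 505 -62 29 -15.4 488 -330 130 -15.4
python3 - <<'E'
from h import *
im=grab_frame("wrist");m=camera_model("wrist");save(im,"w1")
for l,z in [("scrap0_center",20),("stand",50)]:
    for o in outline_of("wrist",l): print(l,round(o["confidence"],2),np.round(o["at"]),np.round(ray("wrist",o["at"],z,m)),o["pixels"].sum())
E
```

```text
t 2.0 [505.5 -59.1 149.6] gap 74.0 F [-0.2 -0.7  0. ]
[505.0, -62.0, 29.0, -15.4] [0.0002 0.0031 0.1206] [-0.1 -0.   0.3]
[488.0, -330.0, 130.0, -15.4] [0.0539 0.2661 0.0193] [-0.1 -0.   0.3]
scrap0_center 0.89 [284.  16.] [543.  77.  20.] 1903
scrap0_center 0.88 [418.  68.] [630.  18.  20.] 3084
stand 0.91 [273. 113.] [519.  16.  50.] 7104
stand 0.89 [138.  29.] [449.  88.  50.] 3860
stand 0.68 [283.  17.] [541.  70.  50.] 1940
```

View pics/w1.png

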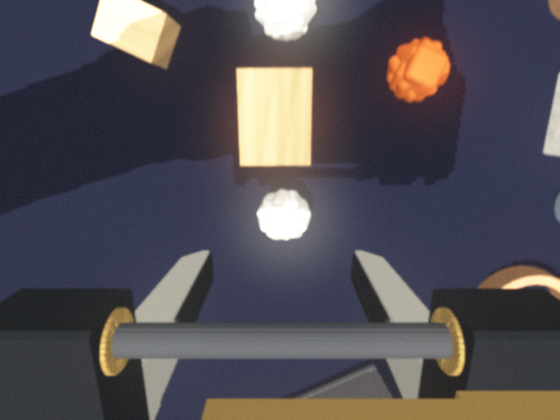

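The ball is at (284,215), centred between the jaws, and the stand is at (275,116), square to them. Next is the grasp.

>>> drive_tool(
  increments=[0, 0.003, 0.06, 0, 0, 0, 0.8, 0, 0.003, 0.12, 0, 0, 0, 0.8, 0, 0.003, 0.12, 0, 0, 0, 0.8, 0, 0.003, 0.12, 0, 0, 0, 0, 0, 0.003, 0.12, 0, 0, 0, 0, 0, 0.003, 0.12, 0, 0, 0, 0, 0, 0.003, 0.12, 0, 0, 0, 0, 0, 0.003, 0.12, 0, 0, 0, 0, 0, 0.003, 0.06, 0, 0, 0, 0, 0, 0.003, 0, 0, 0, 0, 0, 0, 0.003, -0.01, 0, 0, 0, 0],
)

```text
t: 3.52
tool_pos: [506.0, -64.5, 163.4]
tool_rot: [-0.0, 0.991, -0.134, 0.004]
wrist_force: [0.2, 0.4, -1.2]
finger_gap: 46.7
```

```bash
python3 go.py 488 -330 130 -15.4
```

```text
t 3.525 [506.  -64.5 163.4] gap 46.7 F [ 0.2  0.4 -1.2]
[488.0, -330.0, 130.0, -15.4] [0.053  0.2608 0.0333] [-0.1 -0.5 -0. ]
```

>>> drive_tool(
  increments=[0.053, 0.24, 0.0, 0, 0, 0, 0, 0.053, 0.24, 0.0, 0, 0, 0, 0, 0.053, 0.24, 0.0, 0, 0, 0, 0, 0.053, 0.25, 0.0, 0, 0, 0, 0, 0.053, 0.25, 0.05, 0, 0, 0, 0, 0.053, 0.25, 0.08, 0, 0, 0, 0, 0.053, 0.25, 0.08, 0, 0, 0, 0],
)

```text
t: 4.4
tool_pos: [485.7, -318.5, 76.4]
tool_rot: [-0.002, 0.991, -0.134, -0.004]
wrist_force: [0.6, 0.1, 0.0]
finger_gap: 46.7
```

```bash
python3 go.py 488 -320 80 -15.4 546 87 150 -15.4 546 87 29 -15.4
```

```text
t 4.4 [ 485.7 -318.5   76.4] gap 46.7 F [0.6 0.1 0. ]
[488.0, -320.0, 80.0, -15.4] [ 0.0026  0.0009 -0.0037] [-0.1  0.4 -0. ]
[546.0, 87.0, 150.0, -15.4] [-0.0504 -0.407  -0.0723] [-0.1  0.4 -0. ]
[546.0, 87.0, 29.0, -15.4] [-0.0495 -0.4068  0.0487] [-0.1  0.4 -0. ]
```

>>> drive_tool(
  increments=[0, 0, 0, 0, 0, 0, 0.8, 0, 0, 0, 0, 0, 0, 0.8, 0, 0, 0, 0, 0, 0, 0.8, 0, 0, -0.06, 0, 0, 0, 0.8, 0, 0, -0.09, 0, 0, 0, 0.8, -0.05, -0.407, -0.09, 0, 0, 0, 0.8, -0.05, -0.407, -0.09, 0, 0, 0, 0.8, -0.05, -0.407, -0.09, 0, 0, 0, 0.8, -0.05, -0.407, -0.09, 0, 0, 0, 0.8, -0.05, -0.407, -0.09, 0, 0, 0, 0.8, -0.05, -0.407, -0.09, 0, 0, 0, 0.8, -0.05, -0.407, -0.09, 0, 0, 0, 0.8],
)

```text
t: 5.9
tool_pos: [548.5, 90.6, 170.7]
tool_rot: [-0.001, 0.991, -0.132, 0.001]
wrist_force: [0.3, -0.1, -1.2]
finger_gap: 74.7
```

```bash
python3 go.py 546 87 29 -15.4
python3 - <<'E'
from h import *
im=grab_frame("top");save(im,"t2")
hsv=cv2.cvtColor(im,cv2.COLOR_RGB2HSV)
w=((hsv[...,1]<60)&(hsv[...,2]>150)).astype(np.uint8)
n,l,st,c=cv2.connectedComponentsWithStats(w)
for i in range(1,n):
    if st[i,4]>60: print(c[i].round(),st[i,4],ray("top",c[i],25).round())
E
```

```text
t 5.9 [548.5  90.6 170.7] gap 74.7 F [ 0.3 -0.1 -1.2]
[546.0, 87.0, 29.0, -15.4] [-0.0016  0.0045  0.1417] [-0.2 -0.1  0.3]
[267.  39.] 41303 [1019.   32.   25.]
[299. 136.] 617 [777. -48.  25.]
[336. 137.] 473 [ 778. -133.   25.]
[548. 154.] 153 [ 751. -616.   25.]
[128. 249.] 5522 [516. 313.  25.]
[435. 265.] 3669 [ 494. -343.   25.]
[250. 349.] 944 [316.  47.  25.]
```

View pics/t2.png

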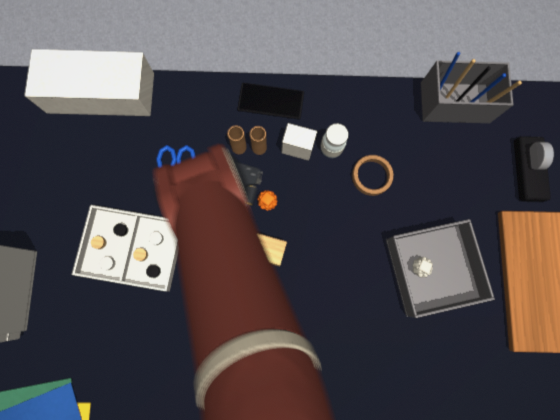

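Ball one is in the bin at (423,267). Next is the second ball.

>>> drive_tool(
  increments=[-0.001, 0.004, 0.06, 0, 0, 0, 0.8, -0.001, 0.004, 0.12, 0, 0, 0, 0.8, -0.001, 0.004, 0.141, 0, 0, 0, 0.8, -0.001, 0.004, 0.141, 0, 0, 0, 0.8, -0.001, 0.004, 0.141, 0, 0, 0, 0, -0.001, 0.004, 0.141, 0, 0, 0, 0, -0.001, 0.004, 0.141, 0, 0, 0, 0, -0.001, 0.004, 0.141, 0, 0, 0, 0, -0.001, 0.004, 0.141, 0, 0, 0, 0, -0.001, 0.004, 0.08, 0, 0, 0, 0, -0.001, 0.004, 0.02, 0, 0, 0, 0, -0.001, 0.004, 0, 0, 0, 0, 0],
)

```text
t: 7.45
tool_pos: [548.1, 82.9, 173.4]
tool_rot: [-0.001, 0.991, -0.134, 0.003]
wrist_force: [0.4, 0.6, -0.1]
finger_gap: 46.6
```

```bash
python3 go.py 490 -355 170 -15.4 490 -355 78 -15.4
```

```text
t 7.45 [548.1  82.9 173.4] gap 46.6 F [ 0.4  0.6 -0.1]
[490.0, -355.0, 170.0, -15.4] [0.0606 0.4375 0.0023] [-0.2 -0.3 -0.1]
[490.0, -355.0, 78.0, -15.4] [0.06   0.4378 0.0943] [-0.2 -0.3 -0.1]
```

>>> drive_tool(
  increments=[0.06, 0.437, 0.0, 0, 0, 0, 0, 0.06, 0.437, 0.0, 0, 0, 0, 0, 0.06, 0.437, 0.0, 0, 0, 0, 0, 0.06, 0.437, 0.0, 0, 0, 0, 0, 0.06, 0.437, 0.0, 0, 0, 0, 0, 0.06, 0.437, 0.0, 0, 0, 0, 0, 0.06, 0.437, 0.0, 0, 0, 0, 0, 0.06, 0.437, 0.05, 0, 0, 0, 0, 0.06, 0.437, 0.094, 0, 0, 0, 0, 0.06, 0.437, 0.094, 0, 0, 0, 0, 0.06, 0.437, 0.094, 0, 0, 0, 0],
)

```text
t: 8.82
tool_pos: [488.9, -355.0, 77.0]
tool_rot: [0.0, 0.991, -0.134, 0.001]
wrist_force: [-0.1, 0.7, 0.2]
finger_gap: 46.0
```

>>> drive_tool(
  increments=[0, 0, 0, 0, 0, 0, 0.8, 0, 0, 0, 0, 0, 0, 0.8, 0, 0, 0, 0, 0, 0, 0.8, 0, 0, -0.06, 0, 0, 0, 0.8, 0, 0, -0.12, 0, 0, 0, 0.8, 0, 0, -0.17, 0, 0, 0, 1, 0, 0, -0.17, 0, 0, 0, 1],
)

```text
t: 9.7
tool_pos: [490.2, -356.0, 250.9]
tool_rot: [0.002, 0.991, -0.134, 0.005]
wrist_force: [-0.1, 0.8, -1.1]
finger_gap: 89.3
```

```bash
python3 go.py 500 -110 200 -15.4
python3 - <<'E'
from h import *
im=grab_frame("scene");save(cv2.resize(im[120:260,80:360],None,fx=2.8,fy=2.8),"s2")
im=grab_frame("top");m=im[120:330,150:520];save(cv2.resize(m,None,fx=2,fy=2),"t3")
E
```

```text
t 9.7 [ 490.2 -356.   250.9] gap 89.3 F [-0.1  0.8 -1.1]
[500.0, -110.0, 200.0, -15.4] [-0.0566 -0.2399  0.0495] [ 0.2 -0.6 -0.1]
```

View pics/s2.png

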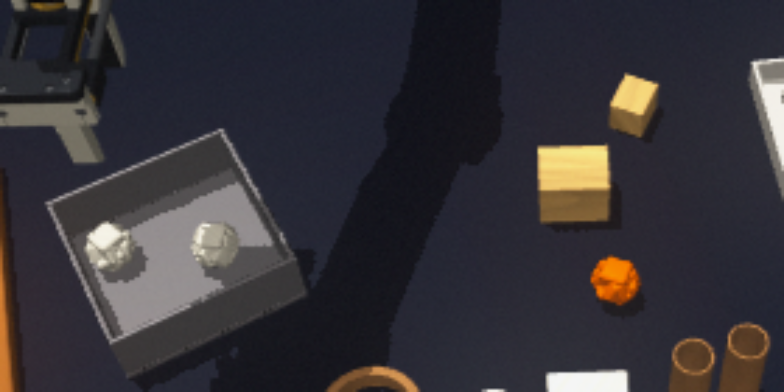

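Both balls lie in the bin, at about (110,246) and (215,243) in the crop. Next I'll tilt the wrist to see the stand's +y end.

```bash
python3 go.py 543 89 160 -15.4
```

```text
t 9.8 [ 487.4 -354.9  245.8] gap 92.4 F [-0.2  0.2 -0.8]
[543.0, 89.0, 160.0, -15.4] [-0.0647 -0.4427  0.0856] [ 0.  -0.  -0.1]
```

>>> drive_tool(
  increments=[-0.065, -0.443, 0.086, 0, 0, 0, 1, -0.065, -0.443, 0.086, 0, 0, 0, 1, -0.065, -0.443, 0.086, 0, 0, 0, 1, -0.065, -0.443, 0.086, 0, 0, 0, 1, -0.065, -0.443, 0.086, -30, 0, 0, 1, -0.065, -0.443, 0.086, -30, 0, 0, 1, -0.065, -0.443, 0.086, -30, 0, 0, 1, -0.065, -0.443, 0.086, -30, 0, 0, 1, -0.065, -0.443, 0.086, -30, 0, 0, 1, -0.065, -0.443, 0.086, -30, 0, 0, 1],
)

```text
t: 11.05
tool_pos: [542.6, 86.6, 159.0]
tool_rot: [0.258, 0.957, -0.131, -0.036]
wrist_force: [-0.9, 0.0, 0.2]
finger_gap: 93.3
```

```bash
python3 go.py 522 14 150 -15.4
python3 - <<'E'
from h import *
im=grab_frame("wrist");m=camera_model("wrist");save(im,"w2")
for o in outline_of("wrist","stand"): print(round(o["confidence"],2),np.round(o["at"]),np.round(ray("wrist",o["at"],40,m)),o["pixels"].sum())
E
```

```text
t 11.05 [542.6  86.6 159. ] gap 93.3 F [-0.9  0.   0.2]
[522.0, 14.0, 150.0, -15.4] [-0.0003  0.0607  0.0458] [30.2  0.1 -0.2]
0.95 [279. 198.] [525.  32.  40.] 5279
0.89 [149. 138.] [453. 113.  40.] 3740
```

View pics/w2.png

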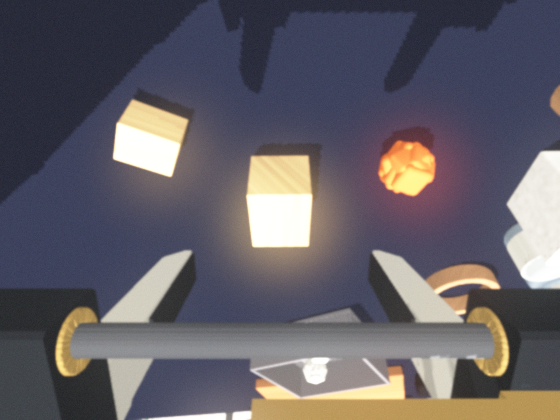

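The near end, seen upside down at rows 158–190, is plain and closed, so the hole is in the −y end. I'll grasp the stand at its centre.

>>> drive_tool(
  increments=[0, 0.02, 0.0, 15, 0, 0, 1, 0, 0.06, 0.046, 30, 0, 0, 1, 0, 0.06, 0.046, 30, 0, 0, 1, 0, 0.06, 0.046, 30, 0, 0, 1, 0, 0.06, 0.046, 30, 0, 0, 1],
  newtons=30,
)

```text
t: 11.78
tool_pos: [523.7, 18.1, 150.5]
tool_rot: [-0.0, 0.991, -0.134, 0.001]
wrist_force: [-0.1, 0.1, -0.6]
finger_gap: 93.3
```

```bash
python3 go.py 521 15 32 -15.4 521 15 250 -15.4
```

```text
t 11.775 [523.7  18.1 150.5] gap 93.3 F [-0.1  0.1 -0.6]
[521.0, 15.0, 32.0, -15.4] [-0.002   0.0037  0.1185] [-0.  -0.1  0. ]
[521.0, 15.0, 250.0, -15.4] [-0.0017  0.0037 -0.0995] [-0.  -0.1  0. ]
```

>>> drive_tool(
  increments=[-0.002, 0.004, 0.06, 0, 0, 0, 1, -0.002, 0.004, 0.1, 0, 0, 0, 1, -0.002, 0.004, 0.118, 0, 0, 0, 1, -0.002, 0.004, 0.118, 0, 0, 0, 1, -0.002, 0.004, 0.118, 0, 0, 0, 0, -0.002, 0.004, 0.118, 0, 0, 0, 0, -0.002, 0.004, 0.118, 0, 0, 0, 0, -0.002, 0.004, 0.118, 0, 0, 0, 0, -0.002, 0.004, 0.118, 0, 0, 0, 0, -0.002, 0.004, 0.06, 0, 0, 0, 0, -0.002, 0.004, 0.0, 0, 0, 0, 0, -0.002, 0.004, -0.06, 0, 0, 0, 0],
  newtons=30,
)

```text
t: 13.28
tool_pos: [519.7, 13.5, 211.4]
tool_rot: [0.0, 0.991, -0.135, -0.001]
wrist_force: [1.6, 0.2, 0.2]
finger_gap: 50.3
```

```bash
cat > fin.py <<'E'
from h import *
from scipy.spatial.transform import Rotation as R
s=env.sense();Rt=R.from_quat(np.roll(s["tool_rot"],-1))
G=R.from_matrix(np.array([[0,0,1],[1,0,0],[0,1,0.]]))
print(s["t"],s["tool_pos"].round(1),s["joint_positions"].round(2),s["finger_gap"],"tool y",Rt.as_matrix()[:,1].round(3),"z",Rt.as_matrix()[:,2].round(3))
for p in ([650,0,320],[600,0,280]): print(p,(Rt.inv().apply(np.array(p)-s["tool_pos"])/1000).round(3))
rv=(Rt.inv()*G).as_rotvec(degrees=True);print(rv.round(1),np.linalg.norm(rv))
ry=R.from_euler('z',-105.4,degrees=True);print("yaw-first then x:", ((ry.inv()*Rt.inv()*G).as_rotvec(degrees=True)).round(1))
E
python3 fin.py
```

```text
13.275 [519.7  13.5 211.4] [ 0.22  0.48 -0.42  1.83  0.24  0.88 -0.58] 50.26103378851538 tool y [-0.267 -0.964  0.   ] z [-0.001  0.    -1.   ]
[650, 0, 320] [ 0.129 -0.022 -0.109]
[600, 0, 280] [ 0.081 -0.008 -0.069]
[-61.3  80.6 -80.5] 129.32637088907802
yaw-first then x: [-90.1   0.   -0.1]
```

>>> drive_tool(
  increments=[0, 0, -0.06, 0, 0, -20, 0, 0.06, 0, -0.109, 0, 0, -50, 0, 0.1, -0.022, -0.109, 0, 0, -105, 0, 0.1, -0.022, -0.109, 0, 0, -105, 0, 0.1, -0.022, -0.109, 0, 0, -105, 0, 0.1, -0.022, -0.109, 0, 0, -105, 0, 0.1, -0.022, -0.109, 0, 0, -105, 0, 0.1, -0.022, -0.109, 0, 0, -105, 0, 0.1, -0.022, -0.109, 0, 0, -105, 0, 0.1, -0.022, -0.109, 0, 0, -105, 0, 0.1, -0.022, -0.109, 0, 0, -105, 0, 0.1, -0.022, -0.109, 0, 0, -105, 0],
)

```text
t: 14.78
tool_pos: [622.3, 8.1, 318.6]
tool_rot: [-0.0, 0.711, 0.704, -0.0]
wrist_force: [-0.0, -1.0, -0.3]
finger_gap: 49.8
```

```bash
python3 fin.py
```

```text
14.775 [622.3   8.1 318.6] [ 0.43  0.64 -0.89  1.37  0.5   1.36  1.09] 49.77285148700407 tool y [ 1.    -0.01  -0.001] z [-0.001 -0.    -1.   ]
[650, 0, 320] [-0.008  0.028 -0.001]
[600, 0, 280] [-0.008 -0.022  0.039]
[-90.    0.5  -0.4] 90.03268706823741
yaw-first then x: [-61.7 -80.1  80. ]
```

>>> drive_tool(
  increments=[0, 0.01, 0, -10, 0, 0, 0, 0, 0.02, 0, -20, 0, 0, 0, 0, 0.03, 0, -30, 0, 0, 0, 0, 0.03, 0, -40, 0, 0, 0, 0, 0.03, 0, -50, 0, 0, 0, 0, 0.03, 0, -60, 0, 0, 0, 0, 0.03, 0, -60, 0, 0, 0],
)

```text
t: 15.65
tool_pos: [653.4, -11.8, 314.8]
tool_rot: [0.321, 0.656, 0.629, 0.266]
wrist_force: [-0.3, -0.7, -0.9]
finger_gap: 49.8
```

```bash
python3 fin.py
```

```text
15.65 [653.4 -11.8 314.8] [ 0.39  0.38 -0.63  2.05  1.83  0.4  -0.25] 49.84713685514054 tool y [ 0.654 -0.002  0.757] z [ 0.754 -0.086 -0.652]
[650, 0, 320] [ 0.011  0.002 -0.007]
[600, 0, 280] [ 0.01  -0.061 -0.019]
[-40.8   4.8   1.7] 41.12783997902672
yaw-first then x: [-33.  -34.2 101.9]
```

>>> drive_tool(
  increments=[0.01, 0, 0, -10, 1, 0, 0, 0.01, 0, 0, -20, 2, 0, 0, 0.01, 0, 0, -30, 4, 1, 0, 0.01, 0, 0, -40, 5, 2, 0, 0.01, 0, 0, -41, 5, 2, 0, 0.01, 0, 0, -41, 5, 2, 0, 0.01, 0, 0, -41, 5, 2, 0, 0.01, 0, 0, -41, 5, 2, 0],
)

```text
t: 16.65
tool_pos: [654.7, -1.3, 316.6]
tool_rot: [0.499, 0.499, 0.499, 0.503]
wrist_force: [0.3, 0.5, -0.7]
finger_gap: 49.5
```

```bash
python3 fin.py;python3 - <<'E'
from h import *
im=grab_frame("top");b=grab_frame("scene")
f=lambda i:cv2.resize(i,(390,390))
save(np.hstack([f(im[120:330,180:390]),f(b[100:310,180:390])]),"t4")
E
```

```text
16.65 [654.7  -1.3 316.6] [ 0.47  0.81 -0.8   2.4   3.02  1.54 -1.02] 49.528421489763765 tool y [-0.004 -0.005  1.   ] z [1.    0.003 0.004]
[650, 0, 320] [ 0.001  0.003 -0.005]
[600, 0, 280] [ 0.001 -0.036 -0.055]
[ 0.2 -0.2 -0.3] 0.410918536803362
yaw-first then x: [3.000e-01 1.000e-01 1.051e+02]
```

View pics/t4.png

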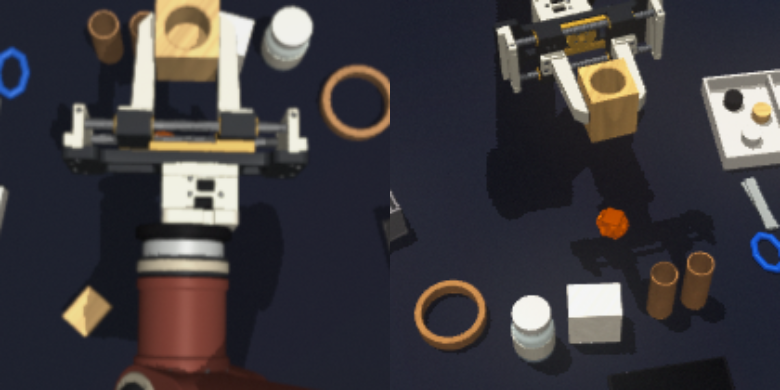

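The stand is held with its hole facing up. In the top view the mouth shows at (187,28) in the crop. Joint 4 is near its limit (2.40 of 2.42), so I'll ease outward a little and settle.

>>> drive_tool(
  increments=[0, 0, 0.01, 0, 0, 0, 0, 0, 0, 0.02, 0, 0, 0, 0, 0, 0, 0.03, 0, 0, 0, 0, 0, 0, 0.03, 0, 0, 0, 0, 0, 0, 0.03, 0, 0, 0, 0, 0, 0, 0.03, 0, 0, 0, 0, 0, 0, 0.03, 0, 0, 0, 0, 0, 0, 0.03, 0, 0, 0, 0],
)

```text
t: 17.75
tool_pos: [684.3, -1.8, 314.1]
tool_rot: [0.498, 0.5, 0.499, 0.503]
wrist_force: [0.5, -0.2, -0.1]
finger_gap: 49.8
```

```bash
python3 fin.py
python3 - <<'E'
from h import *
im=grab_frame("scene")
print(im.shape); save(cv2.resize(im[100:320,60:360],None,fx=2.6,fy=2.6),"s5")
s=env.sense();print(abs(s["qd"]).max(),s["finger_gap"],s["joint_positions"].round(3))
E
```

```text
17.75 [684.3  -1.8 314.1] [ 0.47  0.82 -0.79  2.33  3.03  1.47 -1.02] 49.79209370492077 tool y [-0.001 -0.006  1.   ] z [1.    0.003 0.001]
[650, 0, 320] [ 0.002  0.006 -0.034]
[600, 0, 280] [ 0.002 -0.034 -0.084]
[ 0.1 -0.2 -0.3] 0.38447843999264664
yaw-first then x: [ 2.000e-01 -1.000e-01  1.051e+02]
(420, 560, 3)
0.0022268807482545426 49.849077955488355 [ 0.469  0.817 -0.791  2.326  3.028  1.47  -1.016]
```

View pics/s5.png

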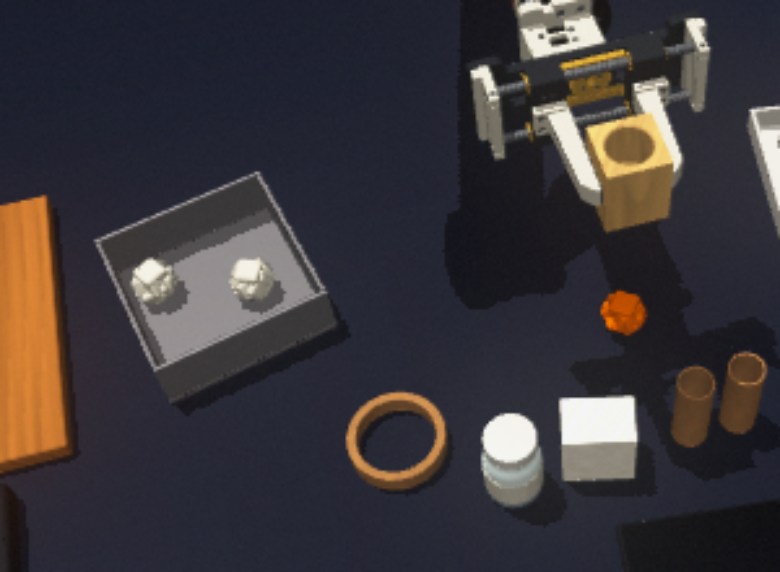

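Both balls are in the bin at (153,283) and (250,278), and the stand is held hole-up with its mouth at (630,147). I'm handing in.

```bash
python3 -c "
from bench import env
print(env.finish_job())"
```

```text
the job is handed in; nothing more can be done
None
```

The job is handed in at about 18 s of the 58 s limit; no verdict came back.

- **Paper balls:** Both white balls went into the grey bin, and the last scene picture shows both lying inside it.
- **Stand:** A tilted wrist view showed the +y end closed, so I picked the larger stand up for the hole at its −y end. It is held hole-up at about z = 314 mm. The top and scene pictures both show the open hole on top.
- **Last checks:** The tool axis along the hole was within about 0.01 rad of vertical. The finger gap was 49.8 mm, which matches the 50 mm block, and the grip was set to 30 N. The fastest joint speed was about 0.002 rad/s. No check failed or disagreed.
- **Other things:** The tape, glue jar, carton and tubes look unmoved in the last picture. The scissors were not in that view.

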